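# Empty the vial scoop into the key-operated drop box and hold its shutter open

### The job

Tip the metal scoop over the open hopper of the white and blue drop box so that all three used vials land in the hopper, then stand the empty scoop upright on the desk and let go of it. Take the red key out of its grey stand, push it all the way down into the brass lock on the box, wiggling it past the sticky pins, and turn it a quarter turn clockwise so that the shutter opens and the vials drop into the bin below. The key springs back, so finish while still holding it fully in and turned; leave the other things on the desk where they are.

Things in the scene. Friction and masses are not known exactly. Their poses are not given: they have to be found in the camera images.
- scoop: aluminium scoop: open tray 97 (x) by 54 (y) mm, 0.12 kg, 82 mm high with its handle. Origin at the underside, below the handle; z up. Floor 3 mm thick from x = -29 to +37; rear wall at x = +40, side walls 26 high. Tipping the lip down 40 to 55 degrees (turning about y) rolls the vials out
- scoop_handle (a point): middle of the scoop's black bridge handle, 76 mm above its origin: a bar 12 by 12 mm thick, 48 mm long along the scoop's y between two uprights, with 67 mm of room under it down to the floor
- scoop_lip (a point): middle of the edge of the scoop's pouring lip, on its front (-x): 54 mm ahead of the scoop's origin and 14 mm above it. The lip rises 23 degrees from the floor to this edge and is open between 3 mm cheeks
- vial_a: glass sample vial 11 mm across and 32 mm long, with a coloured cap; origin at the middle of its foot, z along it towards the cap. At the start it lies in the scoop across the scoop's length (along the scoop's y)
- vial_b: glass sample vial 11 mm across and 32 mm long, with a coloured cap; origin at the middle of its foot, z along it towards the cap. At the start it lies in the scoop across the scoop's length (along the scoop's y)
- vial_c: glass sample vial 11 mm across and 32 mm long, with a coloured cap; origin at the middle of its foot, z along it towards the cap. At the start it lies in the scoop across the scoop's length (along the scoop's y)
- drop_box: vial drop box fixed to the desk, 100 (x) by 190 (y) by 90 (z) mm, origin under its centre, z up. White half at -y: open square hopper. Blue half at +y: key lock. Clear window in front (-x) of the bin below the hopper
- hopper_mouth (a point): centre of the hopper's open mouth, level with the rim (90 mm above the desk), axes as the box. The hopper is 90 (x) by 80 (y) mm inside with 5 mm walls and 42 mm deep down to the shutter
- bin_floor (a point): centre of the floor of the bin under the hopper, straight below hopper_mouth, 10 mm above the desk; axes as the box. The bin is 35 mm high up to the shutter, whose top lies 38 mm above this point
- lock_top (a point): centre of the brass lock face, 92 mm above the desk; does not turn. Keyway: straight slot 16 by 8 mm, 38 mm deep; long side along the box's x at plug 0, turning with the plug. Two sprung, sticky pins stand into it from the two ends of the slot, 11 and 19 mm down; the key's tapered tip pushes each aside with 5 to 20 N, less while wiggled a few degrees about the vertical
- plug (a joint): turn of the lock plug: 0 as found, 1.57 rad at its stop, a quarter turn clockwise seen from above. A spring turns it back (0.03 to 0.10 N m). It drives the shutter under the hopper, which is wholly open from about 1.36 rad. The key has about 0.15 rad of play in it, so the key must be turned that much farther than the plug
- key: chunky flat key, 0.05 kg, standing bow up in its stand. Origin at the shoulder between blade and bow, z up. Blade 14 (x) by 6 (y) mm, reaching 34 mm below the origin, the last 10 mm tapered to 6 by 2.4. Bow: steel foot 24 by 12, 5 high, then red grip 34 (x) by 12 (y), z = 4 to 32. Fits the lock either way round. Fully in, its origin is at lock_top
- key_stand: grey block fixed to the desk, 70 (x) by 60 (y) by 40 (z) mm, origin under its centre; the key stands loosely in a slot 17 by 9 mm in its top, 37 mm deep, long side along x
- septa_box: bystander: blue box 55 by 55 by 24 mm, origin under its centre
- tape_roll: bystander: roll of tape 80 mm across, 19 mm high, lying flat, origin under its centre
- mouse: bystander: black computer mouse 108 by 59 by 38 mm, origin under its centre
- marker: bystander: black marker pen 135 mm long, 19 mm across, origin under its middle

How it is judged:
By the outcome, as a careful person would: the job done as asked, in the order asked, and still so for the second after the job is handed in, while the arm keeps its last pose, push and grip.
It also fails if it takes over 72 s, if anything falls off the work surface, if the arm or the gripper's body presses on something with over 40 N, if the wrist force passes 120 N, or if a joint passes its speed limit or range.

### The arm

A 6-joint arm with a two-finger parallel gripper is mounted at the origin on a cart in front of the work surface, level with it; the furniture and walls round the work are solid. World frame = base frame: x ahead of the robot, y to its left, z up, the work surface at z = 0. Lengths are in m, angles in rad, forces in N, time in s.
With the tool pointing down it reaches from about 0.35 to 0.8 m from the base axis. Payload 7.3 kg.
Tool frame: the origin (TCP) lies on the front face of the gripper's body, between the roots of the fingers; the fingertips stand 73 mm ahead of it and the grasp point (between the pads) lies 54 mm ahead of it (robot.tcp_to_grasp is the distance from the TCP to the grasp point, in m); z points along the fingers, y is the line along which they close (so a half turn about z gives the same grasp; the last joint's range is limited). The gripper opens to 85 mm and grips with 20 to 120 N. Pads are 22 mm wide; open, the fingers measure 114 mm over their backs; the gripper's body (76 mm by 85 mm) begins 54 mm behind the grasp point. The pads swing forward as they close: fully open they stand 13 mm farther back than shut.
Start: joints at [-1.487, 0.342, 1.524, -0, 1.275, -0.146], TCP at [0.12, -0.511, 0.304] pointing down, gripper open.
Joint ranges: [-2.53, 2.53], [-0.77, 2.02], [0.04, 2.7], [-1, 4.14], [0.28, 2.66], [-3.11, 3.11]. Speed limits (rad/s): [2.57, 2.57, 3.14, 3.14, 3.14, 3.14].

### API

Orientations are given as [roll, pitch, yaw] about the fixed x, y, z axes, in that order (R = Rz(yaw) Ry(pitch) Rx(roll)).
In Python, from station import robot gives the robot as it stands.
- The arm moves only by the tool send_rows, never from a script. Its argument "series" is a list of rows, each a list of 7 numbers: the shift along the tool's x, y, z in cm, then the turn, a rotation vector about the tool's x, y, z in degrees, then the finger opening in cm, from 0 to 8.54. In form: [[x, y, z, ax, ay, az, fingers], ...]. A call has exactly 8 rows; each row is the pose to reach, as a shift and turn from the pose commanded when the call began, along the tool's axes at that moment; what a row does not reach only later rows make up. A row lasts 1/8 s, in which the tool goes at most 62.5 mm and 10.7 degrees, less where a joint would pass 70% of its speed; a pose out of reach is approached as far as the arm can. A call with a gripper value outside its range is refused whole. The fingers move at their own pace and stop on an object; "newtons" is the grip in N (left out, the last holds). Time passes only in rows, so rows that repeat a pose let the fingers close, or fill a call up. It gives the time, the measured TCP pose, the force, the opening and the grip force at its end, in the units of the state.
- robot.read_state(): the state, without advancing time (a new reading comes with each control period).
- robot.snapshot(name): name is "scene" or "top"; returns (picture, depth): 384x512x3 uint8, red, green, blue; 384x512 float32, m along the optical axis (not along the pixel's ray), 0 where there is no reading.
- robot.camera_model(name): a dict with "camera_matrix" (3x3 intrinsics, pixels), "k1" (the pictures are not rectified: a ray, as slopes to the right and down, at radius r is drawn at 1 + k1 r^2 times it, then the intrinsics apply), "T" (4x4, takes a point from camera to world coordinates). Camera axes: x right, y down, z forward; pixel columns grow to the right and rows downward; lengths in m; the calibration is good to about 2 mm. A picture is of the moment at which its call begins. camera_model takes no time and is no camera call.
- robot.job_done(): hands the job in; it is judged then, once.
Trained networks look in the newest picture that a camera, given by its name, has taken for a name from the list of things; names that differ only in an ending like _2 or _b are one class to them, and where a whole thing is asked for, a point or a joint stands for the part that bears it (a point fixed in the world has none). Each returns a list of dicts, best first, with "p" (0 to 1); they miss things now and then, are a little off and sometimes report something else, mostly with a low value. They report only what shows in the picture. A call takes as long as a camera call.
- robot.find_in(camera, name): "rect" ([left, top, right, bottom] in pixels, round what is visible of it).
- robot.regions_of(camera, name): "region" (384x512 bool, what is visible of it) and "rect" ([left, top, right, bottom] in pixels, round what is visible of it).
The state is a dict: "time_s": time; "q": joint angles; "joint_velocities": joint speeds; "joint_torque": joint torques, N m; "ee_pos": TCP position; "tool_rot": TCP orientation; "wrist_force": force on the tool from outside, world axes, zero at the start; "moment": the same for the moment, N m; "opening": finger opening in m; "gripper_force": force on a finger pad.
Only numpy, scipy, OpenCV 4.12 (cv2) and the standard library are available. Lean on these libraries where they do the work, as an engineer would, in place of code of your own. Each camera call takes 0.05 s, during which the arm holds its last target. There are 200 camera calls.

## Working session

There is one attempt and no reset: what is moved stays moved. The work goes in short steps, Python scripts to look and compute and a tool call to move; the robot and the scene stay as the last step left them, time stands still between calls to the robot, and variables do not carry over. Pictures are saved under pics/ and viewed, at most 10 in all, crops included, and the job is handed in when it is done.

Besides the shell and the picture viewer there is one more tool, called after "Call:" as name([rows], argument=value, ...), one row to a line, values as JSON. send_rows: Moves the arm, as the interface text tells. Its arguments: {"type":"object","properties":{"series":{"type":"array"},"newtons":{"type":"number"}},"required":["series"]}

```bash
ls; mkdir -p pics; cat > h.py <<'E'
import numpy as np, cv2
from station import robot
from scipy.spatial.transform import Rotation as Ro
def pts(cam, depth, mask=None):
    m=robot.camera_model(cam);K=np.array(m["camera_matrix"]);T=np.array(m["T"])
    ok=depth>0
    if mask is not None: ok&=mask
    v,u=np.nonzero(ok)
    d=np.column_stack([(u-K[0,2])/K[0,0],(v-K[1,2])/K[1,1]])
    s=d.copy()
    for _ in range(8): s=d/(1+m["k1"]*(s**2).sum(1))[:,None]
    z=depth[v,u]
    P=np.column_stack([s*z[:,None],z])
    return P@T[:3,:3].T+T[:3,3],u,v
def snap(cam,name=None):
    p,d=robot.snapshot(cam)
    if name: cv2.imwrite(f"pics/{name}.png",p[:,:,::-1])
    return p,d
E
python3 - <<'E'
from h import *
print(robot.read_state()); print(robot.tcp_to_grasp)
a={}
for c in("scene","top"):
    p,d=snap(c,c); m=robot.camera_model(c); print(c,m,(d>0).mean())
    for n in["scoop","vial_a","drop_box","key","key_stand","septa_box","tape_roll","mouse","marker","scoop_handle"]:
        for r in robot.regions_of(c,n)[:3]:
            P,u,v=pts(c,d,r["region"])
            if len(P): print(c,n,round(r["p"],2),np.round(r["rect"]),np.round(np.percentile(P,[3,50,97],axis=0),3).tolist())
E
```

```text
pics
{'time_s': 0.0, 'q': array([-1.48701152e+00,  3.42753466e-01,  1.52506640e+00, -1.85737223e-05,
        1.27541610e+00, -1.45970648e-01]), 'joint_velocities': array([-7.26021943e-04, -5.71334453e-04, -2.00002029e-04, -1.00929512e-03,
       -7.67268097e-05, -9.02807244e-04]), 'joint_torque': array([-2.90942817e-04, -4.33675468e+01, -2.46013784e+01, -1.38859486e-04,
        7.91528699e-03,  2.76271942e-05]), 'ee_pos': array([ 0.11956933, -0.51088303,  0.30319269]), 'tool_rot': array([-3.13996423e+00, -2.21452880e-04,  2.29760695e-01]), 'wrist_force': array([-0.24105068,  0.17097185,  0.16817714]), 'moment': array([ 0.00257584, -0.00664937,  0.01466259]), 'gripper_force': 0.0, 'opening': 0.08537553089600668}
0.0539
scene {'camera_matrix': array([[404.34839863,   0.        , 255.41185421],
       [  0.        , 404.34839863, 195.03084799],
       [  0.        ,   0.        ,   1.        ]]), 'k1': 0.04680285934878318, 'T': array([[ 0.77107157,  0.5139264 , -0.37593656,  0.96656311],
       [ 0.63659679, -0.60930488,  0.4727495 , -0.42989831],
       [ 0.01389847, -0.6038437 , -0.79
[... 2734 characters left out ...]
3, 0.189, 0.018], [0.672, 0.226, 0.022]]
top tape_roll 0.2 [370. 198. 400. 232.] [[0.419, -0.287, -0.002], [0.467, -0.259, 0.011], [0.51, -0.229, 0.082]]
top mouse 0.68 [137. 220. 154. 254.] [[0.357, 0.495, 0.005], [0.401, 0.516, 0.028], [0.448, 0.546, 0.039]]
top mouse 0.46 [309. 222. 317. 260.] [[0.335, -0.043, -0.0], [0.397, -0.033, 0.014], [0.449, -0.024, 0.02]]
top marker 0.53 [309. 220. 318. 260.] [[0.332, -0.043, 0.009], [0.393, -0.033, 0.015], [0.449, -0.024, 0.02]]
top marker 0.25 [260. 183. 321. 226.] [[0.449, -0.04, 0.037], [0.5, 0.05, 0.087], [0.554, 0.138, 0.093]]
top scoop_handle 0.63 [369. 200. 393. 232.] [[0.419, -0.287, -0.002], [0.466, -0.257, 0.011], [0.51, -0.227, 0.081]]
```

```bash
python3 - <<'E'
from h import *
s=cv2.imread("pics/scene.png");t=cv2.imread("pics/top.png")
f=lambda i,x,y,w,h,k:cv2.resize(i[y:y+h,x:x+w],None,fx=k,fy=k,interpolation=cv2.INTER_CUBIC)
a=np.hstack([f(s,110,100,220,200,1.8),f(t,190,140,220,200,1.8)][:2])
b=np.hstack([f(s,115,255,50,50,4.6),f(t,360,190,50,50,4.6),f(t,190,200,50,50,4.6)])
b=cv2.copyMakeBorder(b,0,0,0,a.shape[1]-b.shape[1],0)
cv2.imwrite("pics/c1.png",np.vstack([a,b])); print(np.vstack([a,b]).shape)
# scoop and box geometry from merged clouds
R={}
for c in("scene","top"):
    p,d=snap(c); P,u,v=pts(c,d)
    m=(P[:,0]>.35)&(P[:,0]<.58)&(P[:,1]<-.2)&(P[:,1]>-.33)&(P[:,2]>.068)
    print(c,"handle",m.sum(),np.round(P[m].mean(0),4))
    if m.sum()>4: print(cv2.minAreaRect(P[m][:,:2].astype(np.float32)*1000))
    m=(P[:,0]>.38)&(P[:,0]<.56)&(P[:,1]<-.2)&(P[:,1]>-.33)&(P[:,2]>.012)&(P[:,2]<.1)
    print("scoop",cv2.minAreaRect(P[m][:,:2].astype(np.float32)*1000))
    m=(P[:,0]>.40)&(P[:,0]<.6)&(P[:,1]>-.1)&(P[:,1]<.2)&(P[:,2]>.083)&(P[:,2]<.1)
    print("box",np.median(P[m],0),cv2.minAreaRect(P[m][:,:2].astype(np.float32)*1000))
    m=(P[:,0]>.40)&(P[:,0]<.55)&(P[:,1]>.25)&(P[:,1]<.37)&(P[:,2]>.052)
    print("key",m.sum(),np.median(P[m],0),P[m][:,2].max(),cv2.minAreaRect(P[m][:,:2].astype(np.float32)*1000))
    m=(P[:,0]>.40)&(P[:,0]<.55)&(P[:,1]>.25)&(P[:,1]<.37)&(P[:,2]>.034)&(P[:,2]<.046)
    print("stand",cv2.minAreaRect(P[m][:,:2].astype(np.float32)*1000))
E
```

```text
(590, 792, 3)
scene handle 83 [ 0.4727 -0.268   0.0791]
((472.8639831542969, -262.28179931640625), (52.44314956665039, 12.069358825683594), 83.08549499511719)
scoop ((448.82513427734375, -258.308837890625), (52.67779541015625, 62.40151596069336), 80.92935943603516)
box [0.50235916 0.07969483 0.08770921] ((505.21502685546875, 47.07672882080078), (102.99073028564453, 190.77716064453125), 7.045326232910156)
key 57 [0.46366744 0.30711357 0.0660178 ] 0.0714760348379514 ((462.0549011230469, 308.2252502441406), (13.696857452392578, 33.56601333618164), 75.12557983398438)
stand ((461.2243957519531, 310.1322326660156), (60.594635009765625, 72.93273162841797), 75.32722473144531)
top handle 70 [ 0.4712 -0.2571  0.0799]
((471.18414306640625, -258.7339172363281), (53.18135452270508, 11.598958969116211), 80.77368927001953)
scoop ((461.9822082519531, -257.0125427246094), (55.81842041015625, 99.23817443847656), 80.41777801513672)
box [0.4969913  0.08463189 0.08950031] ((502.7694091796875, 50.01481628417969), (100.74771118164062, 190.72804260253906), 6.893627166748047)
key 45 [0.45678403 0.31296289 0.07004501] 0.0738241569173681 ((457.5986022949219, 314.28936767578125), (12.671340942382812, 30.6392765045166), 77.06346893310547)
stand ((458.0859375, 313.83697509765625), (60.743141174316406, 69.71240997314453), 75.53810119628906)
```

View pics/c1.png

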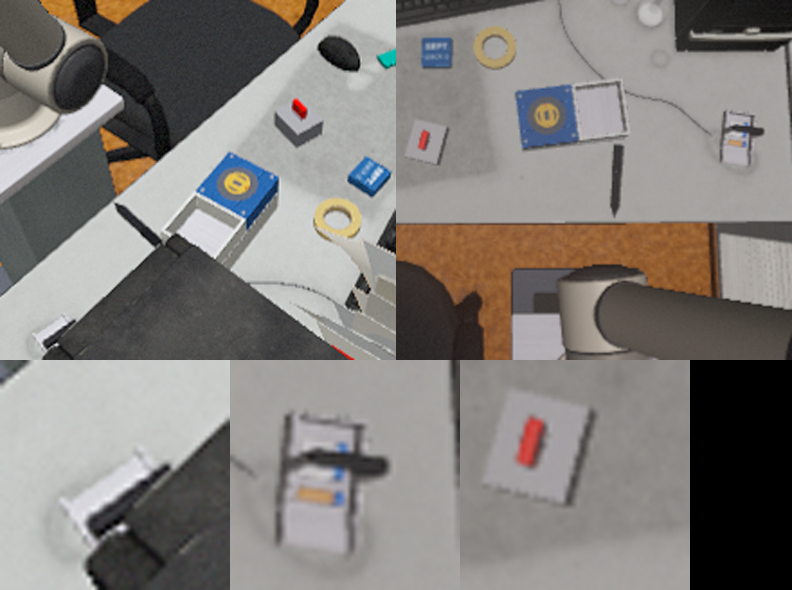

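```bash
cat >> h.py <<'E'
def rel(pos,rpy):
    s=robot.read_state();R0=Ro.from_euler("xyz",s["tool_rot"]);R1=Ro.from_euler("xyz",rpy)
    print("t",round(s["time_s"],2),"cm",np.round(R0.inv().apply(np.array(pos)-s["ee_pos"])*100,2),"deg",np.round((R0.inv()*R1).as_rotvec(degrees=True),1))
E
python3 - <<'E'
from h import *
p,d=snap("top"); P,u,v=pts("top",d)
for x in np.arange(.35,.9,.05):
    print(round(x,2),[round(float(P[m][:,2].max()),2) if (m:=(abs(P[:,0]-x)<.025)&(abs(P[:,1]-y)<.025)).any() else None for y in np.arange(-.45,.5,.05)])
rel([.4718,-.26,.20],[np.pi,0,np.radians(80.5)])
rel([.4718,-.26,.20],[np.pi,0,np.radians(-99.5)])
E
```

```text
0.35 [0.0, 0.0, 0.01, 0.01, 0.01, 0.0, 0.01, 0.01, 0.02, 0.02, 0.01, 0.01, 0.01, 0.01, 0.01, 0.01, 0.01, 0.01, 0.01]
0.4 [0.01, 0.01, 0.0, 0.03, 0.03, 0.03, 0.01, 0.01, 0.02, 0.01, 0.01, 0.01, 0.01, 0.01, 0.01, 0.04, 0.01, 0.01, 0.01]
0.45 [0.0, 0.0, 0.0, 0.08, 0.09, 0.03, 0.0, 0.01, 0.09, 0.09, 0.09, 0.09, 0.09, 0.01, 0.01, 0.07, 0.04, 0.01, 0.01]
0.5 [0.17, 0.17, 0.0, 0.03, 0.08, 0.01, 0.01, 0.01, 0.09, 0.05, 0.09, 0.1, 0.1, 0.01, 0.01, 0.05, 0.05, 0.01, 0.01]
0.55 [0.17, 0.17, 0.01, 0.01, 0.01, 0.01, 0.01, 0.01, 0.09, 0.09, 0.09, 0.09, 0.09, 0.01, 0.01, 0.01, 0.01, 0.01, 0.0]
0.6 [0.17, 0.17, 0.15, 0.37, 0.37, 0.38, 0.38, 0.01, 0.01, 0.01, 0.01, 0.01, 0.02, 0.03, 0.03, 0.03, 0.03, 0.01, 0.03]
0.65 [0.17, 0.17, 0.38, 0.38, 0.38, 0.38, 0.38, 0.03, 0.01, 0.01, 0.01, 0.01, 0.03, 0.02, 0.03, 0.03, 0.03, 0.01, 0.03]
0.7 [0.17, 0.17, 0.38, 0.38, 0.38, 0.38, 0.38, 0.2, 0.04, 0.28, 0.01, 0.01, 0.02, 0.02, 0.03, 0.03, 0.03, 0.03, 0.03]
0.75 [0.17, None, 0.38, 0.38, 0.38, 0.38, 0.38, 0.28, 0.05, 0.3, 0.03, 0.03, 0.03, 0.03, 0.03, 0.03, 0.03, 0.03, 0.03]
0.8 [0.17, None, 0.38, 0.38, 0.38, 0.38, 0.38, 0.29, 0.29, 0.31, 0.29, 0.03, 0.03, 0.03, 0.03, 0.03, 0.03, 0.03, 0.03]
0.85 [0.17, None, 0.38, 0.38, 0.38, 0.38, 0.38, 0.3, 0.29, 0.31, 0.31, 0.03, 0.02, 0.02, 0.03, 0.02, 0.02, 0.02, 0.02]
t 1.25 cm [ 40.02 -16.44  10.39] deg [  0.    0.  -67.3]
t 1.25 cm [ 40.02 -16.44  10.39] deg [  0.   -0.  112.7]
```

Call:
send_rows([
  [5.7,-2.3,0,0,0,-9.6,6],
  [11.4,-4.7,0,0,0,-19.2,6],
  [17.1,-7,1.5,0,0,-28.8,6],
  [22.8,-9.4,3,0,0,-38.4,6],
  [28.5,-11.7,4.5,0,0,-48,6],
  [34.2,-14,7,0,0,-57.6,6],
  [40,-16.4,10.4,0,0,-67.3,6],
  [40,-16.4,10.4,0,0,-67.3,6],
], newtons=60)

```text
time_s: 2.25
ee_pos: [0.4732, -0.2578, 0.1979]
tool_rot: [-3.139, -0.002, 1.409]
wrist_force: [-0.1, 0.3, 0.5]
opening: 0.06
gripper_force: 0.0
```

```bash
python3 - <<'E'
from h import *
s=robot.read_state();print(s["q"].tolist(),s["ee_pos"].tolist(),s["tool_rot"],s["opening"])
p,d=snap("top");P,u,v=pts("top",d)
m=(P[:,0]>.38)&(P[:,0]<.56)&(P[:,1]<-.2)&(P[:,1]>-.33)&(P[:,2]>.012)&(P[:,2]<.1)
print(m.sum())
rel([.4718,-.26,.129],[np.pi,0,np.radians(80.5)])
E
```

```text
[-0.6412203512892772, 0.4754523365609371, 1.6322860220268423, 0.00033593593162499393, 1.0368720354398084, -0.47992255188206256] [0.4731730318946502, -0.25777231353247176, 0.19793046444902096] [-3.13904908e+00 -1.64938443e-03  1.40932503e+00] 0.059981669221757204
248
t 2.3 cm [-0.23 -0.1   6.89] deg [-0.1 -0.1  0.1]
```

Call:
send_rows([
  [-0.2,0,3.5,0,0,0,6],
  [-0.2,0,6.9,0,0,0,6],
  [-0.2,0,6.9,0,0,0,6],
  [-0.2,0,6.9,0,0,0,0],
  [-0.2,0,6.9,0,0,0,0],
  [-0.2,0,6.9,0,0,0,0],
  [-0.2,0,6.9,0,0,0,0],
  [-0.2,0,6.9,0,0,0,0],
], newtons=60)

```text
time_s: 3.3
ee_pos: [0.472, -0.263, 0.1324]
tool_rot: [3.139, 0.002, 1.404]
wrist_force: [-0.9, -0.7, 5.9]
opening: 0.0108
gripper_force: 59.4
```

```bash
python3 - <<'E'
from h import *
s=robot.read_state();print(s["q"].tolist(),s["ee_pos"].tolist(),s["tool_rot"],s["opening"],s["gripper_force"],s["wrist_force"])
E
```

```text
[-0.6500528651245546, 0.5643477394169708, 1.695661200836063, -0.00044959923945352235, 0.8785546104900218, -0.4834437138852138] [0.4719674187168037, -0.26296216495494357, 0.13242340407408124] [3.13907202e+00 1.71520951e-03 1.40447145e+00] 0.010849805557055376 59.36731159687042 [-0.90773779 -0.65151639  5.93666317]
```

```bash
python3 - <<'E'
from h import *
rel([.472,-.263,.255],[np.pi,0,np.radians(80.5)])
rel([.475,-.13,.255],[np.pi,0,np.radians(89)])
rel([.53,.003,.255],[np.pi,0,np.radians(96.9)])
E
```

```text
t 3.3 cm [ -0.02   0.03 -12.26] deg [ 0.1  0.1 -0. ]
t 3.3 cm [ 13.14  -1.87 -12.28] deg [ 0.1  0.1 -8.5]
t 3.3 cm [ 27.17   1.35 -12.3 ] deg [  0.1   0.1 -16.4]
```

Call:
send_rows([
  [0,0,-3,0,0,0,0],
  [0,0,-7,0,0,0,0],
  [0,0,-11,0,0,0,0],
  [3,-0.5,-12.6,0,0,-2,0],
  [8,-1,-12.6,0,0,-5,0],
  [13,-1.9,-12.6,0,0,-8.5,0],
  [18,-0.6,-12.6,0,0,-11,0],
  [22.5,0.5,-12.6,0,0,-13.6,0],
])

```text
time_s: 4.3
ee_pos: [0.5138, -0.0396, 0.2574]
tool_rot: [3.141, 0.0, 1.643]
wrist_force: [0.4, -0.4, -1.6]
opening: 0.0108
gripper_force: 58.9
```

```bash
python3 - <<'E'
from h import *
s=robot.read_state();print(s["q"].tolist(),s["ee_pos"].tolist(),s["tool_rot"],s["opening"],s["gripper_force"],s["wrist_force"])
rel([.53,.003,.255],[np.pi,0,np.radians(96.9)])
E
```

```text
[-0.2256250909005053, 0.3671370762195237, 1.6230912253179304, -7.28499665892681e-05, 1.1505719415743099, -0.2982407175414675] [0.5138193972108628, -0.03956834619632461, 0.2574079413952133] [3.14085478e+00 2.96438978e-04 1.64344154e+00] 0.010773632750329994 58.86263072490692 [ 0.39641441 -0.35554139 -1.57299477]
t 4.3 cm [4.13 1.92 0.24] deg [ 0.   0.  -2.7]
```

Finish the hover with a first 15° tilt, for kinematic data.

Call:
send_rows([
  [2.5,1,0.2,0,0,-2,0],
  [4.1,1.9,0.2,0,0,-2.7,0],
  [4.1,1.9,0.2,-5,0,-2.7,0],
  [4.1,1.9,0.2,-10,0,-2.7,0],
  [4.1,1.9,0.2,-15,0,-2.7,0],
  [4.1,1.9,0.2,-15,0,-2.7,0],
  [4.1,1.9,0.2,-15,0,-2.7,0],
  [4.1,1.9,0.2,-15,0,-2.7,0],
])

```text
time_s: 5.3
ee_pos: [0.5301, 0.0008, 0.255]
tool_rot: [2.881, 0.006, 1.688]
wrist_force: [0.0, 0.5, -1.7]
opening: 0.0107
gripper_force: 58.9
```

```bash
cat > kin.py <<'E'
from h import *
from scipy.optimize import least_squares
D=[([-1.48701,.342753,1.525066,0,1.275416,-.14597],[.119569,-.510883,.303193]),
([-0.64122,0.475452,1.632286,0.000336,1.036872,-0.47992],[0.473173,-0.257772,0.19793]),
([-0.650053,0.564348,1.695661,-0.00045,0.878555,-0.483444],[0.471967,-0.262962,0.132423]),
([-0.225625,0.367137,1.623091,0,1.150572,-0.298241],[0.513819,-0.039568,0.257408])]
s=robot.read_state();D.append((s["q"],s["ee_pos"]))
def fk(p,q):
    r0,L1,L2,a,h,d,o=p;t=q[1]+q[2];e=t+q[4]
    return np.array([r0+L1*np.sin(q[1])+L2*np.sin(t+a)+d*np.sin(e),h+L1*np.cos(q[1])+L2*np.cos(t+a)+d*np.cos(e)])
def res(p): 
    return np.concatenate([fk(p,q)-[np.sqrt(x[0]**2+x[1]**2-p[6]**2),x[2]] for q,x in D]+[0.003*(np.array(p)-[0,.38,.35,0,.3,.25,.0766])])
f=least_squares(res,[0,.38,.35,0,.3,.25,.0766]);p=f.x
if __name__=="__main__":
    print(p,np.round(res(p)*1000,2)[:10]); print(s["q"],s["ee_pos"],s["tool_rot"])
    for t in (15,30,40,45,50,55):
      for x,z in((.466,.213),(.466,.24),(.50,.24)):
        r=np.sqrt(x*x-p[6]**2);e=np.pi-np.radians(t)
        g=least_squares(lambda q:fk(p,[0,q[0],q[1],0,e-q[0]-q[1],0])-[r,z],[.2,1.8])
        print(t,x,z,np.round([*g.x,e-g.x.sum()],3),g.cost<1e-8)
E
python3 kin.py
```

```text
[-0.0021516   0.50923337  0.38273635  0.126411    0.23568052  0.25482615
  0.0867166 ] [ 0.03  0.01 -0.06  0.    0.05  0.01 -0.03  0.05  0.01 -0.08]
[-0.17468005  0.29770307  1.76140227  0.09276317  0.83248162 -0.34682284] [0.53006642 0.00079419 0.25495111] [2.88055203 0.00629531 1.68827473]
15 0.466 0.213 [0.245 1.985 0.65 ] True
15 0.466 0.24 [0.203 1.947 0.73 ] True
15 0.5 0.24 [0.262 1.866 0.753] True
30 0.466 0.213 [0.192 2.161 0.265] True
30 0.466 0.24 [0.14  2.123 0.356] True
30 0.5 0.24 [0.198 2.045 0.375] True
40 0.466 0.213 [ 0.193  2.277 -0.026] True
40 0.466 0.24 [0.129 2.239 0.075] True
40 0.5 0.24 [0.186 2.163 0.094] True
45 0.466 0.213 [ 0.209  2.334 -0.186] True
45 0.466 0.24 [ 0.137  2.297 -0.078] True
45 0.5 0.24 [ 0.193  2.22  -0.056] True
50 0.466 0.213 [ 0.236  2.389 -0.356] True
50 0.466 0.24 [ 0.157  2.353 -0.241] True
50 0.5 0.24 [ 0.209  2.275 -0.215] True
55 0.466 0.213 [ 0.278  2.442 -0.538] True
55 0.466 0.24 [ 0.189  2.408 -0.415] True
55 0.5 0.24 [ 0.236  2.329 -0.383] True
```

```bash
python3 - <<'E'
from h import *
H=np.array([.5098,.0008]);ex=np.array([.993,.12]);ey=np.array([-.12,.993])
def pose(ly,z,th,yaw=6.9):
    R=Ro.from_euler("xyz",[180,0,yaw],degrees=True)*Ro.from_rotvec([-np.radians(th),0,0])
    rel([*(H+ey*ly),z],R.as_euler("xyz"))
pose(-.03,.255,0,52)
pose(-.03,.255,0)
E
```

```text
t 5.3 cm [-2.76 -1.94 -0.51] deg [14.3 -5.5 44.5]
t 5.3 cm [-2.76 -1.94 -0.51] deg [ 12.  -11.4  89.3]
```

Call:
send_rows([
  [0,0,0,8,0,0,0],
  [0,0,0,15,0,0,0],
  [-0.4,-0.3,-0.1,15,-1.3,10,0],
  [-0.8,-0.6,-0.2,14.9,-2.5,20,0],
  [-1.3,-0.9,-0.3,14.7,-3.8,30,0],
  [-1.8,-1.3,-0.4,14.4,-5,40,0],
  [-2.3,-1.6,-0.5,14,-6.2,50,0],
  [-2.8,-1.9,-0.5,13.5,-7.5,60,0],
])

```text
time_s: 6.3
ee_pos: [0.5137, -0.0294, 0.255]
tool_rot: [3.138, -0.003, 0.63]
wrist_force: [0.9, -0.9, -1.9]
opening: 0.0107
gripper_force: 58.9
```

```bash
cat >> h.py <<'E'
H=np.array([.5098,.0008]);ex=np.array([.993,.12]);ey=np.array([-.12,.993])
def pose(ly,z,th,yaw=6.9):
    R=Ro.from_euler("xyz",[180,0,yaw],degrees=True)*Ro.from_rotvec([-np.radians(th),0,0])
    rel([*(H+ey*ly),z],R.as_euler("xyz"))
E
python3 - <<'E'
from h import *
pose(-.03,.255,0); pose(-.01,.243,15);pose(.013,.2315,30)
s=robot.read_state();print(s["q"],s["ee_pos"],s["tool_rot"])
E
```

```text
t 6.3 cm [-0.   -0.05 -0.  ] deg [ 0.1 -0.2 29.2]
t 6.3 cm [ 0.97 -1.81  1.19] deg [-14.5  -4.   29. ]
t 6.3 cm [ 2.09 -3.82  2.34] deg [-29.2  -7.8  28.5]
[-2.06241057e-01  3.66846320e-01  1.63102395e+00  5.97238997e-06
  1.13929223e+00  7.34687996e-01] [ 0.5137333  -0.02942566  0.25496409] [ 3.13830894e+00 -2.97380231e-03  6.29869670e-01]
```

Call:
send_rows([
  [0,0,0,0,0,10,0],
  [0,0,0,0,0,20,0],
  [0,0,0,0,0,29.2,0],
  [0.5,-0.9,0.6,-7.3,-2,29.1,0],
  [1,-1.8,1.2,-14.5,-4,29,0],
  [1.5,-2.8,1.8,-22,-5.9,28.8,0],
  [2.1,-3.8,2.3,-29.2,-7.8,28.5,0],
  [2.1,-3.8,2.3,-29.2,-7.8,28.5,0],
])

```text
time_s: 7.3
ee_pos: [0.5078, 0.0157, 0.2308]
tool_rot: [2.619, 0.001, 0.129]
wrist_force: [-0.3, 1.2, -1.6]
opening: 0.0103
gripper_force: 59.0
```

```bash
python3 - <<'E'
from h import *
pose(.03,.223,40);pose(.046,.2144,50);pose(.049,.212,55)
s=robot.read_state();print(s["q"],s["ee_pos"],s["tool_rot"])
p,d=snap("scene","p2");q,d2=snap("top","t2")
cv2.imwrite("pics/c2.png",cv2.resize(np.hstack([p[150:300,120:320],q[110:260,200:400]])[:,:,::-1],None,fx=2,fy=2,interpolation=cv2.INTER_CUBIC))
E
```

```text
t 7.3 cm [ 0.04 -1.68 -0.07] deg [-10.   -0.2   0.5]
t 7.3 cm [ 0.05 -3.5  -0.13] deg [-20.   -0.3   0.4]
t 7.3 cm [ 0.06 -3.88 -0.07] deg [-25.   -0.3   0.4]
[ 0.11742891  0.42856138  1.7117009  -0.6017481   1.08027938  1.87016797] [0.50776362 0.01570706 0.23077155] [2.61873552e+00 1.34497009e-03 1.29123887e-01]
```

View pics/c2.png

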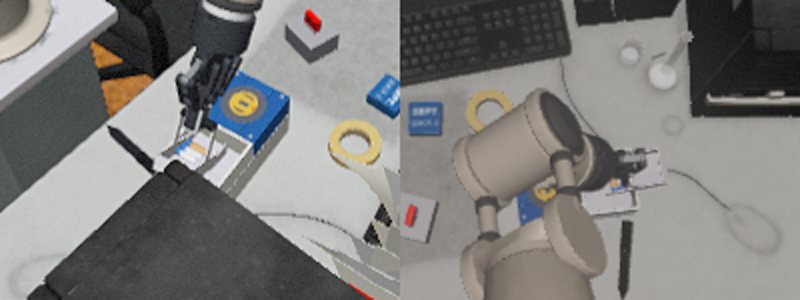

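Call:
send_rows([
  [0,-0.8,0,-5,0,0.4,0],
  [0,-1.7,-0.1,-10,0,0.4,0],
  [0,-2.6,-0.1,-15,0,0.4,0],
  [0,-3.5,-0.1,-20,0,0.4,0],
  [0,-3.5,-0.1,-20,0,0.4,0],
  [0,-3.5,-0.1,-20,0,0.4,0],
  [0,-3.5,-0.1,-20,0,0.4,0],
  [0,-3.5,-0.1,-20,0,0.4,0],
])

```text
time_s: 8.4
ee_pos: [0.5041, 0.0439, 0.2158]
tool_rot: [2.27, -0.007, 0.119]
wrist_force: [-0.6, -0.1, -1.1]
opening: 0.0105
gripper_force: 59.0
```

```bash
python3 - <<'E'
from h import *
s=robot.read_state();print(s["q"],s["ee_pos"],s["tool_rot"])
p,d=snap("scene","p3")
cv2.imwrite("pics/c3.png",cv2.resize(p[170:270,160:300][:,:,::-1],None,fx=4,fy=4,interpolation=cv2.INTER_CUBIC))
for n in("vial_a",):print([(r["p"],r["rect"]) for r in robot.find_in("scene",n)])
E
```

```text
[ 0.2963617   0.55724726  1.71944649 -0.91970251  1.24688711  2.23781862] [0.50414878 0.04389375 0.21580773] [ 2.27015536 -0.00665452  0.11940069]
[(0.18, [306.0, 188.0, 327.6, 208.6])]
```

View pics/c3.png

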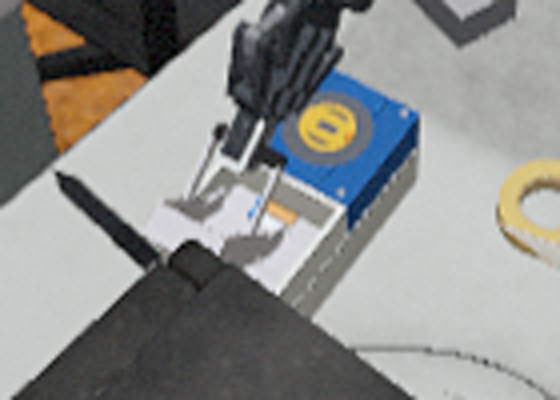

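```bash
python3 - <<'E'
from h import *
pose(.046,.24,40);pose(0.01,.26,20);pose(-.03,.27,0)
pose(-.10,.27,0)
E
```

```text
t 8.5 cm [ 0.06  1.72 -1.75] deg [ 9.9 -0.2 -0.3]
t 8.5 cm [ 0.08  5.57 -0.28] deg [29.9 -0.3 -0.2]
t 8.5 cm [0.09 8.91 2.14] deg [49.9 -0.3 -0.2]
t 8.5 cm [ 0.09 13.41  7.5 ] deg [49.9 -0.3 -0.2]
```

Call:
send_rows([
  [0,1.7,-1.7,9.9,0,0,0],
  [0,3.6,-1,19.9,0,0,0],
  [0,5.6,-0.3,29.9,0,0,0],
  [0,7.2,0.9,39.9,0,0,0],
  [0,8.9,2.1,49.9,-0.3,-0.2,0],
  [0,11,4.7,49.9,-0.3,-0.2,0],
  [0,13.4,7.5,49.9,-0.3,-0.2,0],
  [0,13.4,7.5,49.9,-0.3,-0.2,0],
])

```text
time_s: 9.5
ee_pos: [0.5209, -0.1006, 0.2696]
tool_rot: [3.139, 0.001, 0.118]
wrist_force: [-0.9, -0.1, -0.4]
opening: 0.0107
gripper_force: 59.0
```

```bash
python3 - <<'E'
from h import *
s=robot.read_state();print(s["q"],s["ee_pos"],s["tool_rot"])
rel([.47,-.26,.2],[np.pi,0,np.radians(6.9)])
rel([.47,-.26,.2],[np.pi,0,np.radians(35)])
p,d=snap("scene","p4");q,d2=snap("top","t4")
cv2.imwrite("pics/c4.png",cv2.resize(np.hstack([p[170:270,150:290],q[160:260,260:400]])[:,:,::-1],None,fx=2.8,fy=2.8,interpolation=cv2.INTER_CUBIC))
E
```

```text
[-0.33424979  0.38191293  1.5633027  -0.0023107   1.1960023   1.11915642] [ 0.52088037 -0.10056386  0.26962018] [3.13949452e+00 6.02287800e-04 1.18234987e-01]
t 9.5 cm [-6.93 15.22  7.  ] deg [ 0.1  0.  -0.1]
t 9.5 cm [-6.93 15.22  7.  ] deg [  0.1   0.1 -28.2]
```

View pics/c4.png

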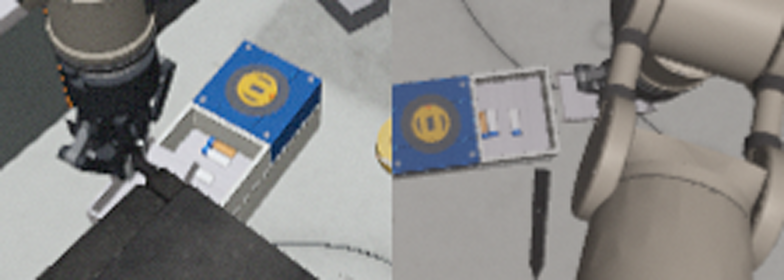

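```bash
python3 - <<'E'
import cv2,numpy as np
p=cv2.imread("pics/p4.png");q=cv2.imread("pics/t4.png");s=cv2.imread("pics/top.png")
f=lambda i,x,y:cv2.resize(i[y:y+34,x:x+36],(260,246),interpolation=cv2.INTER_CUBIC)
cv2.imwrite("pics/c5.png",np.hstack([f(p,207,212),f(q,284,184),f(s,366,198)]))
E
```

```text
(no output)
```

View pics/c5.png

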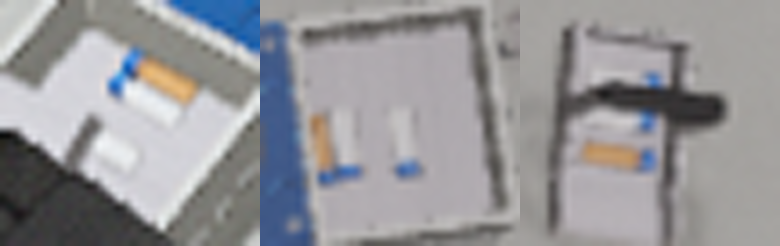

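Call:
send_rows([
  [-2.3,5,2,0,0,0,0],
  [-4.6,10,4,0,0,0,0],
  [-6.9,15.2,7,0,0,0,0],
  [-6.9,15.2,11,0,0,0,0],
  [-6.9,15.2,13,0,0,0,0],
  [-6.9,15.2,13.5,0,0,0,0],
  [-6.9,15.2,13.7,0,0,0,0],
  [-6.9,15.2,13.8,0,0,0,0],
])

```text
time_s: 10.6
ee_pos: [0.4715, -0.2574, 0.1329]
tool_rot: [3.139, -0.001, 0.122]
wrist_force: [-0.3, -0.3, -1.0]
opening: 0.0108
gripper_force: 59.1
```

Call:
send_rows([
  [0,0,0.05,0,0,0,0],
  [0,0,0.15,0,0,0,0],
  [0,0,0.15,0,0,0,0],
  [0,0,0.15,0,0,0,1.5],
  [0,0,0.15,0,0,0,3],
  [0,0,0.15,0,0,0,5],
  [0,0,0.15,0,0,0,5],
  [0,0,0.15,0,0,0,5],
])

```text
time_s: 11.6
ee_pos: [0.4708, -0.2576, 0.1303]
tool_rot: [3.14, 0.0, 0.121]
wrist_force: [-0.7, -0.7, 1.2]
opening: 0.0499
gripper_force: 0.0
```

```bash
python3 - <<'E'
from h import *
s=robot.read_state();print(s["q"],s["ee_pos"],s["tool_rot"],s["wrist_force"],s["opening"])
# key target: stand pose mean; yaw such that tool y is across key (along key y)
for yaw in (-14.6,165.4): rel([.46,.311,.25],[np.pi,0,np.radians(yaw)])
p,d=snap("scene");P,u,v=pts("scene",d)
m=(P[:,0]>.40)&(P[:,0]<.55)&(P[:,1]>.25)&(P[:,1]<.37)&(P[:,2]>.052)
print(P[m].mean(0))
E
```

```text
[-6.42945685e-01  5.63346809e-01  1.70578948e+00 -1.60916348e-03
  8.71963924e-01  8.07516512e-01] [ 0.47083047 -0.25762498  0.13030086] [3.14036212e+00 4.96643237e-04 1.21368735e-01] [-0.73209574 -0.65352076  1.16493421] 0.049858387492770564
t 11.6 cm [  5.8  -56.56 -12.04] deg [ 0.1  0.  21.6]
t 11.6 cm [  5.8  -56.56 -12.04] deg [-0.000e+00  1.000e-01 -1.584e+02]
[0.46281227 0.30788694 0.06406314]
```

Call:
send_rows([
  [0,0,-3,0,0,0,5],
  [0,0,-8,0,0,-5,5],
  [0.5,-5,-12,0,0,-15,5],
  [1.5,-10.5,-13,0,0,-25,5],
  [2,-16.5,-13,0,0,-35,5],
  [2.5,-22.5,-13,0,0,-45,5],
  [3,-28.5,-13,0,0,-55,5],
  [3.5,-34.5,-13,0,0,-65,5],
])

```text
time_s: 12.65
ee_pos: [0.4635, 0.0911, 0.2601]
tool_rot: [3.141, 0.001, 1.261]
wrist_force: [0.9, 0.0, -0.3]
opening: 0.0499
gripper_force: 0.0
```

```bash
python3 - <<'E'
from h import *
s=robot.read_state();print(s["ee_pos"],s["tool_rot"],s["q"])
rel([.46,.311,.22],[np.pi,0,np.radians(165.4)])
E
```

```text
[0.46353477 0.09111384 0.26014147] [3.14065478e+00 1.14301069e-03 1.26137139e+00] [ 3.23684210e-02  2.89563170e-01  1.73123726e+00 -1.54543754e-03
  1.12029218e+00  3.42465391e-01]
t 12.65 cm [20.84 -7.04  3.98] deg [ -0.    0.1 -93.1]
```

Call:
send_rows([
  [2.6,-0.8,0,0,0,-10.6,4.5],
  [5.2,-1.7,0,0,0,-21.2,4.5],
  [8,-2.7,0,0,0,-31.8,4.5],
  [11,-3.7,0,0,0,-42.4,4.5],
  [14,-4.7,1,0,0,-53,4.5],
  [17,-5.7,2,0,0,-63.6,4.5],
  [20,-6.7,3,0,0,-74.2,4.5],
  [20.8,-7,4,0,0,-84.8,4.5],
])

```text
time_s: 13.65
ee_pos: [0.4614, 0.3103, 0.2191]
tool_rot: [-3.141, 0.0, 2.744]
wrist_force: [0.4, -0.1, 1.1]
opening: 0.0452
gripper_force: 0.0
```

```bash
python3 - <<'E'
from h import *
s=robot.read_state();print(s["ee_pos"],s["tool_rot"],s["q"])
rel([.460,.311,.22],[np.pi,0,np.radians(165.4)])
rel([.460,.311,.118],[np.pi,0,np.radians(165.4)])
p,d=snap("scene","p6");q,d2=snap("top","t6")
cv2.imwrite("pics/c6.png",cv2.resize(np.hstack([p[110:200,230:330],q[190:280,160:260]])[:,:,::-1],None,fx=4,fy=4,interpolation=cv2.INTER_CUBIC))
P,u,v=pts("top",d2)
m=(P[:,0]>.38)&(P[:,0]<.56)&(P[:,1]<-.2)&(P[:,1]>-.33)&(P[:,2]>.068)&(P[:,2]<.1)
print(m.sum(),cv2.minAreaRect(P[m][:,:2].astype(np.float32)*1000),P[m][:,2].max())
E
```

```text
[0.46141105 0.31034777 0.21910605] [-3.14057840e+00  2.94204743e-04  2.74383141e+00] [ 4.54663622e-01  4.78083373e-01  1.55945400e+00 -9.95234242e-04
  1.10462545e+00 -7.17923730e-01]
t 13.65 cm [ 0.16  0.01 -0.09] deg [-0.1  0.  -8.2]
t 13.65 cm [ 0.16  0.02 10.11] deg [-0.1  0.  -8.2]
77 ((474.3308410644531, -257.12713623046875), (53.015296936035156, 12.899246215820312), 7.745688438415527) 0.08941320437380251
```

View pics/c6.png

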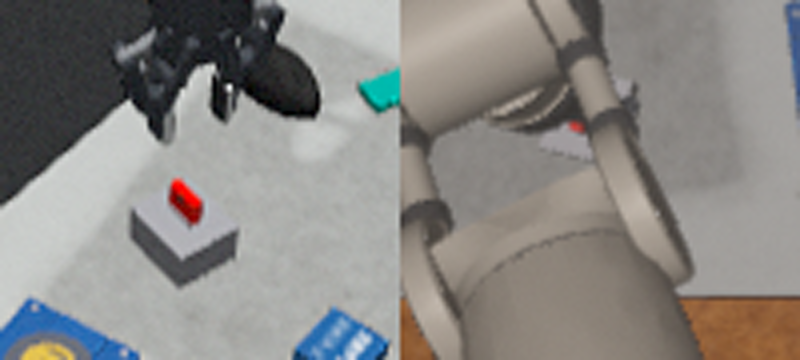

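Call:
send_rows([
  [0.1,0,0,0,0,-8.2,4.5],
  [0.1,0,5,0,0,-8.2,4.5],
  [0.1,0,9,0,0,-8.2,4.5],
  [0.1,0,10,0,0,-8.2,4.5],
  [0.1,0,10,0,0,-8.2,4.5],
  [0.1,0,10,0,0,-8.2,0],
  [0.1,0,10,0,0,-8.2,0],
  [0.1,0,10,0,0,-8.2,0],
], newtons=30)

```text
time_s: 14.75
ee_pos: [0.4621, 0.3106, 0.1213]
tool_rot: [3.138, 0.004, 2.878]
wrist_force: [2.3, 6.7, 0.2]
opening: 0.0115
gripper_force: 29.3
```

```bash
python3 - <<'E'
from h import *
s=robot.read_state();print(s["ee_pos"],s["tool_rot"],s["wrist_force"],s["opening"],s["gripper_force"])
E
```

```text
[0.46207588 0.31057517 0.12134922] [3.13767272 0.00372652 2.87819157] [2.29707806 6.7370393  0.22993368] 0.011529086703974947 29.267114996910095
```

Call:
send_rows([
  [0,0.1,0,0,0,0,1.6],
  [0,0.2,0,0,0,0,1.6],
  [0,0.2,0,0,0,0,0],
  [0,0.2,0,0,0,0,0],
  [0,0.2,0,0,0,0,0],
  [0,0.2,0,0,0,0,0],
  [0,0.2,0,0,0,0,0],
  [0,0.2,0,0,0,0,0],
], newtons=90)

```text
time_s: 15.75
ee_pos: [0.4616, 0.3113, 0.1202]
tool_rot: [3.142, 0.001, 2.879]
wrist_force: [-0.1, 4.0, 5.6]
opening: 0.0103
gripper_force: 88.5
```

Call:
send_rows([
  [0,0,-2,0,0,0,0],
  [0,0,-5,0,0,0,0],
  [0,0,-8,0,0,0,0],
  [0,0,-11,0,0,0,0],
  [0,0,-11,0,0,0,0],
  [0,0,-11,0,0,0,0],
  [0,0,-11,0,0,0,0],
  [0,0,-11,0,0,0,0],
])

```text
time_s: 16.75
ee_pos: [0.461, 0.3108, 0.2286]
tool_rot: [-3.139, -0.001, 2.879]
wrist_force: [1.0, -0.5, -0.9]
opening: 0.0103
gripper_force: 89.5
```

```bash
cat >> h.py <<'E'
def ray(cam,uv):
    m=robot.camera_model(cam);K=np.array(m["camera_matrix"]);T=np.array(m["T"])
    d=(np.atleast_2d(uv)-[K[0,2],K[1,2]])/[K[0,0],K[1,1]];s=d.copy()
    for _ in range(8): s=d/(1+m["k1"]*(s**2).sum(1))[:,None]
    return T[:3,3],np.column_stack([s,np.ones(len(s))])@T[:3,:3].T
def onz(cam,uv,z):
    o,d=ray(cam,uv);return o+d*((z-o[2])/d[:,2])[:,None]
def tri(uvs,uvt):
    (a,da),(b,db)=ray("scene",uvs),ray("top",uvt);da,db=da[0],db[0]
    k=np.linalg.lstsq(np.column_stack([da,-db]),b-a,rcond=None)[0]
    p,q=a+da*k[0],b+db*k[1];return (p+q)/2,np.linalg.norm(p-q)
def cen(img,lo,hi,box):
    h=cv2.cvtColor(img,cv2.COLOR_BGR2HSV);m=cv2.inRange(h,lo,hi);z=np.zeros_like(m);x0,y0,x1,y1=box;z[y0:y1,x0:x1]=m[y0:y1,x0:x1]
    n,l,st,_=cv2.connectedComponentsWithStats(z);i=1+np.argmax(st[1:,4]);c=max(cv2.findContours((l==i).astype(np.uint8),0,2)[0],key=cv2.contourArea)
    h=cv2.convexHull(c); mm=cv2.moments(h); return np.array([mm["m10"]/mm["m00"],mm["m01"]/mm["m00"]]),st[i]
E
python3 - <<'E'
from h import *
s=robot.read_state();print(s["ee_pos"],s["tool_rot"],s["wrist_force"],s["opening"])
p=cv2.imread("pics/scene.png");t=cv2.imread("pics/top.png")
lo,hi=(15,110,120),(32,255,255)
a,sa=cen(p,lo,hi,(200,170,270,240));b,sb=cen(t,lo,hi,(255,180,330,230))
print("gold",a,sa,b,sb,tri(a,b),onz("scene",a,.092),onz("top",b,.092))
# box corners via depth
for c in("scene","top"):
    im,d=snap(c,c+"7");P,u,v=pts(c,d)
    r=(im[:,:,0]>150)&(im[:,:,1]<70)&(im[:,:,2]<70)
    m=r[v,u]&(P[:,0]>.38)&(P[:,0]<.56)&(P[:,1]>.25)&(P[:,1]<.37)
    if m.sum(): print(c,"key red",m.sum(),np.round(P[m].mean(0),4),np.round(P[m].min(0),3),np.round(P[m].max(0),3))
p=cv2.imread("pics/scene7.png");cv2.imwrite("pics/c7.png",cv2.resize(p[110:200,240:310],None,fx=6,fy=6,interpolation=cv2.INTER_CUBIC))
E
```

```text
[0.46101705 0.31079879 0.22856587] [-3.13881132e+00 -1.27983476e-03  2.87896499e+00] [ 0.97782654 -0.49728321 -0.92057219] 0.01028123181160899
gold [241.43055556 201.43055556] [235 196  14  12 121] [273.22792023 203.8034188 ] [267 198  13  13  97] (array([0.49759385, 0.09542134, 0.08568129]), np.float64(0.0012216033655494504)) [[0.50029447 0.0914925  0.092     ]] [[0.49715031 0.09601402 0.092     ]]
scene key red 11 [0.4711 0.3053 0.1772] [0.465 0.3   0.171] [0.475 0.314 0.183]
```

View pics/c7.png

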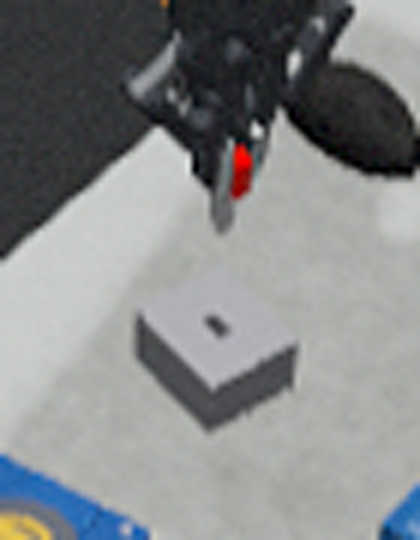

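```bash
python3 - <<'E'
from h import *
print(onz("scene",[276,164.2],.04))
rel([.5005,.0945,.225],[np.pi,0,np.radians(187)])
rel([.5005,.0945,.213],[np.pi,0,np.radians(187)])
E
```

```text
[[0.46261328 0.30966536 0.04      ]]
t 16.85 cm [ -9.41 -19.88   0.44] deg [ -0.1  -0.1 -22. ]
t 16.85 cm [ -9.42 -19.87   1.64] deg [ -0.1  -0.1 -22. ]
```

Call:
send_rows([
  [-2.3,-5,0,0,0,-5,0],
  [-4.7,-10,0,0,0,-11,0],
  [-7,-15,0,0,0,-16.5,0],
  [-9.4,-19.9,0.4,0,0,-22,0],
  [-9.4,-19.9,1.6,0,0,-22,0],
  [-9.4,-19.9,1.6,0,0,-22,0],
  [-9.4,-19.9,1.6,0,0,-22,0],
  [-9.4,-19.9,1.6,0,0,-22,0],
])

```text
time_s: 17.85
ee_pos: [0.5004, 0.0955, 0.2142]
tool_rot: [-3.14, 0.0, -3.018]
wrist_force: [0.6, -0.0, -0.5]
opening: 0.0104
gripper_force: 89.6
```

```bash
python3 - <<'E'
from h import *
s=robot.read_state();print(s["ee_pos"],s["tool_rot"],s["wrist_force"],s["opening"],s["q"])
rel([.5005,.0945,.213],[np.pi,0,np.radians(187)])
p,d=snap("scene","p8");t,d=snap("top","t8")
cv2.imwrite("pics/c8.png",cv2.resize(np.hstack([p[150:250,200:300],t[160:260,230:330]])[:,:,::-1],None,fx=4,fy=4,interpolation=cv2.INTER_CUBIC))
E
```

```text
[0.5003828  0.09554275 0.21420059] [-3.14026416e+00  1.66027351e-04 -3.01848257e+00] [ 0.60023679 -0.04226425 -0.54456103] 0.010369201817010402 [ 3.87531215e-02  4.06556846e-01  1.69660070e+00 -1.52039745e-03
  1.03815824e+00 -1.65438129e+00]
t 17.85 cm [ 0.   -0.1   0.12] deg [-0.1  0.   0.1]
```

View pics/c8.png

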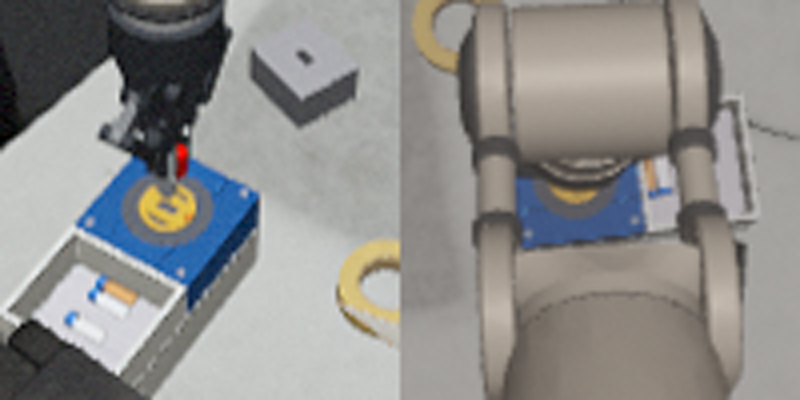

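```bash
python3 - <<'E'
from h import *
p=cv2.imread("pics/p8.png")
c=cv2.resize(p[178:214,222:262],None,fx=15,fy=15,interpolation=cv2.INTER_CUBIC)
def mark(P,col):
    m=robot.camera_model("scene");T=np.linalg.inv(m["T"]);q=T[:3,:3]@np.array(P)+T[:3,3];s=q[:2]/q[2];s=s*(1+m["k1"]*(s@s));u=m["camera_matrix"]@[*s,1]
    x=((u[0]-222+.5)*15,(u[1]-178+.5)*15);cv2.drawMarker(c,(int(x[0]),int(x[1])),col,0,14,1);return u[:2]
s=robot.read_state();x,y,z=s["ee_pos"]
print(mark([x,y,z-.080-.034],(0,255,0)),mark([x,y,.092],(255,0,255)))
print(onz("scene",[241.43,201.43],.092))
cv2.imwrite("pics/c9.png",c)
E
```

```text
[242.25438091 198.99799528] [242.28794966 200.66345513]
[[0.50029192 0.09149298 0.092     ]]
```

View pics/c9.png

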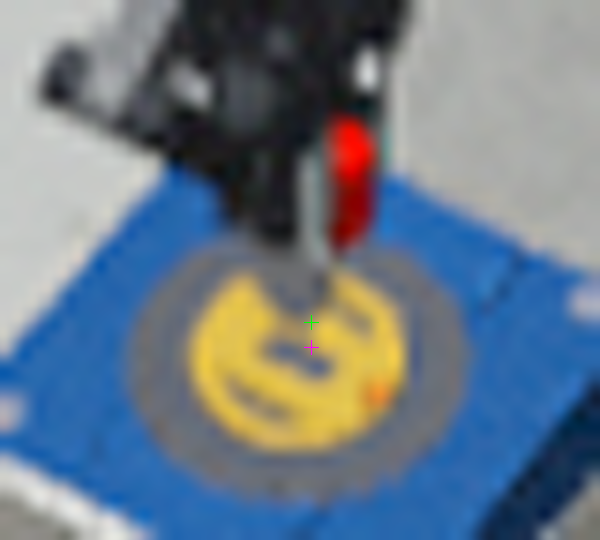

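Call:
send_rows([
  [0,-0.2,0,0,0,0,0],
  [0,-0.2,0.3,0,0,0,0],
  [0,-0.2,0.6,0,0,0,0],
  [0,-0.2,0.9,0,0,0,0],
  [0,-0.2,1.2,0,0,0,0],
  [0,-0.2,1.5,0,0,0,0],
  [0,-0.2,1.5,0,0,0,0],
  [0,-0.2,1.5,0,0,0,0],
])

```text
time_s: 18.95
ee_pos: [0.5006, 0.0927, 0.1988]
tool_rot: [-3.141, -0.001, -3.02]
wrist_force: [1.0, 3.6, -2.1]
opening: 0.01
gripper_force: 89.3
```

Call:
send_rows([
  [0,0.1,0.2,0,0,0,0],
  [0,0.1,0.4,0,0,0,0],
  [0,0.1,0.6,0,0,3,0],
  [0,0.1,0.8,0,0,-3,0],
  [0,0.1,0.9,0,0,3,0],
  [0,0.1,1.0,0,0,-3,0],
  [0,0.1,1.1,0,0,3,0],
  [0,0.1,1.2,0,0,0,0],
])

```text
time_s: 19.95
ee_pos: [0.5016, 0.0936, 0.1876]
tool_rot: [-3.14, 0.003, -3.02]
wrist_force: [2.8, 3.7, 4.8]
opening: 0.0099
gripper_force: 90.2
```

Call:
send_rows([
  [-0.05,0.1,0.2,0,0,4,0],
  [-0.05,0.1,0.3,0,0,-4,0],
  [-0.05,0.1,0.5,0,0,4,0],
  [-0.05,0.1,0.7,0,0,-4,0],
  [-0.05,0.1,0.9,0,0,4,0],
  [-0.05,0.1,1.0,0,0,-4,0],
  [-0.05,0.1,1.1,0,0,4,0],
  [-0.05,0.1,1.2,0,0,0,0],
])

```text
time_s: 20.95
ee_pos: [0.5013, 0.0942, 0.1752]
tool_rot: [-3.14, 0.001, -3.02]
wrist_force: [1.1, 1.8, 0.2]
opening: 0.0107
gripper_force: 89.8
```

Call:
send_rows([
  [0,0,0.1,0,0,4,0],
  [0,0,0.2,0,0,-4,0],
  [0,0,0.3,0,0,4,0],
  [0,0,0.4,0,0,-4,0],
  [0,0,0.5,0,0,4,0],
  [0,0,0.6,0,0,-3,0],
  [0,0,0.6,0,0,2,0],
  [0,0,0.6,0,0,0,0],
])

```text
time_s: 21.95
ee_pos: [0.5014, 0.0942, 0.1719]
tool_rot: [-3.139, 0.003, -3.02]
wrist_force: [-8.5, -0.4, 25.4]
opening: 0.0105
gripper_force: 93.6
```

Call:
send_rows([
  [0,0,-0.1,0,0,6,0],
  [0,0,-0.1,0,0,13,0],
  [0,0,-0.1,0,0,20,0],
  [0,0,-0.1,0,0,27,0],
  [0,0,-0.1,0,0,34,0],
  [0,0,-0.1,0,0,40,0],
  [0,0,-0.1,0,0,45,0],
  [0,0,-0.1,0,0,45,0],
], newtons=120)

```text
time_s: 22.95
ee_pos: [0.5008, 0.0933, 0.172]
tool_rot: [-3.139, 0.003, 2.477]
wrist_force: [-5.6, -4.6, 20.9]
opening: 0.0097
gripper_force: 118.4
```

```bash
python3 - <<'E'
from h import *
s=robot.read_state();print(s["ee_pos"],s["tool_rot"],s["wrist_force"],s["moment"],s["opening"],s["q"])
E
```

```text
[0.5008181  0.09330086 0.17204151] [-3.13917548e+00  2.81049410e-03  2.47734672e+00] [-5.6435745  -4.63598618 20.93059789] [-0.85934552  1.3712806   0.0287718 ] 0.00973625169479658 [ 0.03539728  0.46270018  1.7442746  -0.00455102  0.93402913 -0.86844475]
```

Call:
send_rows([
  [0,0,0,0,0,8,0],
  [0,0,0,0,0,16,0],
  [0,0,0,0,0,24,0],
  [0,0,0,0,0,32,0],
  [0,0,0,0,0,40,0],
  [0,0,0,0,0,47,0],
  [0,0,0,0,0,53,0],
  [0,0,0,0,0,55,0],
])

```text
time_s: 23.95
ee_pos: [0.499, 0.0929, 0.172]
tool_rot: [-3.138, 0.005, 1.517]
wrist_force: [-14.2, -6.7, 26.4]
opening: 0.0096
gripper_force: 119.4
```

```bash
python3 - <<'E'
from h import *
s=robot.read_state();print(s["ee_pos"],np.degrees(s["tool_rot"]),s["wrist_force"],s["moment"],s["opening"],s["q"])
p,d=snap("scene","p10");t,_=snap("top","t10")
a=cv2.resize(p[178:250,196:276][:,:,::-1],None,fx=7,fy=7,interpolation=cv2.INTER_CUBIC)
cv2.imwrite("pics/c10.png",a)
P,u,v=pts("scene",d);L=(P[:,:2]-H)@np.column_stack([ex,ey]);m=(abs(L[:,0])<.038)&(abs(L[:,1])<.033)&(P[:,2]<.085);print(m.sum(),np.percentile(P[m][:,2],[2,10,50,90,98]))
E
```

```text
[0.4990357  0.09288763 0.17199053] [-179.78305094    0.28269401   86.92969963] [-14.21942404  -6.73387428  26.42391587] [-1.19024324  2.80492484  0.27164458] 0.009552814934353098 [ 0.03514168  0.46179003  1.74611935 -0.00567887  0.9378998   0.09210649]
191 [0.00386723 0.00639311 0.01480993 0.01961608 0.02164499]
```

View pics/c10.png

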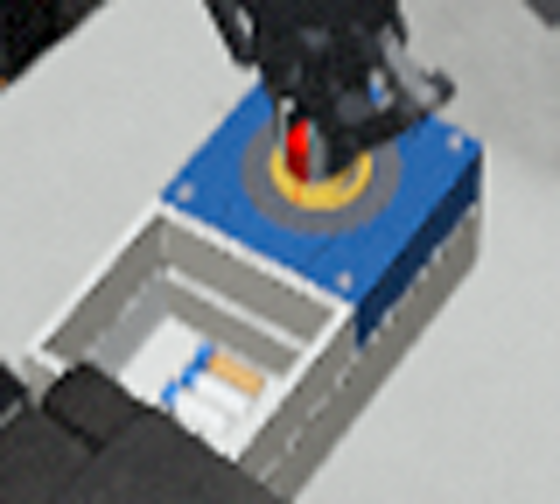

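Call:
send_rows([
  [0,-0.05,0,0,0,0,0],
  [0,-0.1,0,0,0,0,0],
  [0,-0.1,0,0,0,0,0],
  [0,-0.1,0,0,0,0,0],
  [0,-0.1,0,0,0,0,0],
  [0,-0.1,0,0,0,0,0],
  [0,-0.1,0,0,0,0,0],
  [0,-0.1,0,0,0,0,0],
])

```text
time_s: 25.05
ee_pos: [0.4988, 0.0929, 0.172]
tool_rot: [-3.14, 0.005, 1.519]
wrist_force: [-10.2, -6.6, 25.5]
opening: 0.0097
gripper_force: 119.2
```

```bash
python3 - <<'E'
from h import *
s=robot.read_state();print(s["ee_pos"],np.degrees(s["tool_rot"]),s["wrist_force"],s["moment"],s["opening"])
p,d=snap("scene");P,u,v=pts("scene",d);L=(P[:,:2]-H)@np.column_stack([ex,ey]);m=(abs(L[:,0])<.038)&(abs(L[:,1])<.033)&(P[:,2]<.085);mx=np.percentile(P[m][:,2],98);print(mx)
if mx<.03 and s["ee_pos"][2]<.1728 and s["moment"][2]>.1: print(robot.job_done())
E
```

```text
[0.49879294 0.09288888 0.17202454] [-179.89842055    0.27680762   87.03242209] [-10.19639631  -6.56539604  25.46521557] [-1.28392483  2.16707893  0.27272042] 0.009689813456627663
0.021185601052806174
the job is handed in; nothing more can be done
None
```

The job is handed in at about 25 s: all three vials went into the hopper and now lie in the bin with the shutter open, the empty scoop stands released on the desk, and the key is held fully in and turned about 100° against its stop.

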